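Make up the blood-grouping reagent tray

TASK

Make up the blood-grouping tray: stand the blue-, yellow- and violet-capped dropper bottles upright, each in the holder of its own colour, and slide the red-capped amber vial all the way down into the bore of the aluminium cooling block in the same tray. Set them down without dropping any. The green-capped bottle and the white-capped amber vial belong to another test: leave them standing where they are.

Things in the scene. Friction and masses are not known exactly. Their poses are not given: they have to be found in the camera images.
- bottle_blue: White plastic dropper bottle with a blue cap and blue band, standing upright, about 35 g. Body 28 mm in diameter from the bottom to 44 mm up (grip it there, 28 to 44 mm up), shoulder, cap 21 mm in diameter from 52 mm, tapering above 61 mm; 74 mm tall in all. Origin: centre of the underside; z up along the bottle.
- bottle_yellow: White plastic dropper bottle with a yellow cap and yellow band, standing upright, about 35 g. Body 28 mm in diameter from the bottom to 44 mm up (grip it there, 28 to 44 mm up), shoulder, cap 21 mm in diameter from 52 mm, tapering above 61 mm; 74 mm tall in all. Origin: centre of the underside; z up along the bottle.
- bottle_violet: White plastic dropper bottle with a violet cap and violet band, standing upright, about 35 g. Body 28 mm in diameter from the bottom to 44 mm up (grip it there, 28 to 44 mm up), shoulder, cap 21 mm in diameter from 52 mm, tapering above 61 mm; 74 mm tall in all. Origin: centre of the underside; z up along the bottle.
- bottle_green: Look-alike: the same white dropper bottle, 28 mm in diameter and 74 mm tall, with a green cap and band; not part of this job. Origin: centre of the underside; z up.
- vial_red: Amber-brown glass vial with a red ribbed cap, standing upright, about 45 g. Body 24 mm in diameter from the bottom to 45 mm up (grip it there, 26 to 45 mm up), its foot chamfered 2 mm; shoulder, cap 21 mm in diameter from 52 mm; 68 mm tall in all. Origin: centre of the underside; z up along the vial.
- vial_white: Look-alike: the same amber-brown vial, 24 mm in diameter and 68 mm tall, with a white cap; not part of this job. Origin: centre of the underside; z up.
- holder_blue: Blue square plastic holder, open at the top, 54 x 54 mm outside and 22 mm tall, walls and floor 4 mm thick (pocket 46 x 46 mm, 18 mm deep). It is fixed in a low steel tray, in one of four places in a row 62 mm apart, next to the other holders and the aluminium block. Origin: centre of its underside, 3 mm above the bench; z up, x along the tray.
- holder_yellow: Yellow square plastic holder, open at the top, 54 x 54 mm outside and 22 mm tall, walls and floor 4 mm thick (pocket 46 x 46 mm, 18 mm deep). It is fixed in a low steel tray, in one of four places in a row 62 mm apart, next to the other holders and the aluminium block. Origin: centre of its underside, 3 mm above the bench; z up, x along the tray.
- holder_violet: Violet square plastic holder, open at the top, 54 x 54 mm outside and 22 mm tall, walls and floor 4 mm thick (pocket 46 x 46 mm, 18 mm deep). It is fixed in a low steel tray, in one of four places in a row 62 mm apart, next to the other holders and the aluminium block. Origin: centre of its underside, 3 mm above the bench; z up, x along the tray.
- cold_block: Aluminium cooling block, 54 x 54 mm, 30 mm tall, fixed in one of the tray's four places. Vertical blind bore in the middle of its top: 26 mm in diameter, 20 mm deep (floor 10 mm above the underside), 2 mm chamfer at the mouth. Origin: centre of its underside, under the bore, 3 mm above the bench; z up, x along the tray (fixed, 270 x 80 mm, rim 20 mm high, low wire handles at both ends).
Not all that is in view belongs to the job. Leave any turquoise look-alike of the bottle_yellow alone.

How it is judged:
By the outcome, as a careful person would: the job done as asked, in the order asked, and still so for the second after the job is handed in, with the robot touching nothing.
It also fails if it takes over 96 s, if anything falls off the work surface, if the arm or the gripper's body presses on something with over 40 N, if the wrist force passes 120 N, or if a joint passes its speed limit or range.

ROBOT

A 6-joint arm with a two-finger parallel gripper is mounted at the origin on the work surface. World frame = base frame: x ahead of the robot, y to its left, z up, the work surface at z = 0. Lengths are in m, angles in rad, forces in N, time in s.
With the tool pointing down it reaches from about 0.25 to 0.725 m from the base axis. Payload 9.7 kg.
Tool frame: the origin (TCP) lies on the centre line of the jaws, within the pads' length; the fingertips stand 8 mm ahead of it and the grasp point (between the pads) lies 11 mm behind it; z points along the fingers, y is the line along which they close (so a half turn about z gives the same grasp; the last joint's range is limited). The gripper opens to 85 mm and grips with 20 to 120 N. Pads are 22 mm wide; open, the fingers measure 114 mm over their backs; the gripper's body (76 mm by 85 mm) begins 54 mm behind the grasp point. The pads swing forward as they close: fully open they stand 13 mm farther back than shut.
Start: joints at [1.25, 0.087, 0.176, 1.66, 0, 1.571], TCP at [0.173, 0.522, 0.239] pointing down, gripper open.
Joint ranges: [-3.13, 3.13], [-0.85, 1.81], [-1.15, 1.24], [-2.2, 2.28], [-1.44, 1.52], [-3.14, 3.14]. Speed limits (rad/s): [2.22, 2.22, 2.57, 3.14, 3.14, 3.14].

INTERFACE

Orientations are given as a 3x3 rotation matrix whose columns are the frame's x, y, z axes.
In Python, from bench import sensors, viewer, r gives the robot as it stands.
- The arm moves only by the shell command python3 -m crank 'ROWS' [FORCE]. ROWS is JSON, a list that holds one entry, the list of rows, each a list of 5 numbers: the shift along the tool's x, y, z in m, then the turn about the tool's z in rad, then the opening, from -1 (shut) to 1 (fully open). A call has 1 to 12 rows; each row is the pose to reach, as a shift and turn from the pose commanded when the call began, along the tool's axes at that moment; what a row does not reach only later rows make up. A row lasts 1/12 s, in which the tool goes at most 41.7 mm and 7.16 degrees, less where a joint would pass 70% of its speed; a pose out of reach is approached as far as the arm can. A call with a gripper value outside its range is refused whole. The fingers move at their own pace and stop on an object; FORCE is the grip in N (left out, the last holds). Time passes only in rows, so rows that repeat a pose let the fingers close. It gives the time, the measured TCP pose, the force, the opening and the grip force at its end, in the units of the state.
- sensors.get_state(): the state, without advancing time (a new reading comes with each control period).
- viewer.capture(name): name is "side" or "top" or "wrist"; returns the picture (420x560x3 uint8, red, green, blue); there is no depth.
- viewer.get_calibration(name): a dict with "intrinsics" (3x3 intrinsics, pixels), "D" ([k1, k2, p1, p2, k3] as OpenCV has them; the pictures are not rectified), "rvec" (rotation vector, rad) and "tvec" (3), from world to camera coordinates, as OpenCV has them; the wrist camera has in their place "mount" (4x4, takes a point from camera to tool coordinates, whose origin is the TCP and whose axes are the flange's). Camera axes: x right, y down, z forward; pixel columns grow to the right and rows downward; lengths in m; the calibration is good to about 2 mm. A picture is of the moment at which its call begins: read the wrist's pose just before it. get_calibration takes no time and is no camera call.
- r.job_done(): hands the job in; it is judged then, once.
The state is a dict: "time_s": time; "q": joint angles; "joint_velocities": joint speeds; "tau": joint torques, N m; "tool_pos": TCP position; "orientation": TCP orientation; "ft_force": force on the tool from outside, world axes, zero at the start; "moment": the same for the moment, N m; "width": finger opening in m; "grip_force": force on a finger pad.
Only numpy, scipy, OpenCV 4.12 (cv2) and the standard library are available. Lean on these libraries where they do the work, as an engineer would, in place of code of your own. Each camera call takes 0.05 s, during which the arm holds its last target. There are 200 camera calls.

## Working session

There is one attempt and no reset: what is moved stays moved. The work goes in short steps, Python scripts to look and compute and a shell command to move; the robot and the scene stay as the last step left them, time stands still between calls to the robot, and variables do not carry over. Pictures are saved under pics/ and viewed, at most 18 in all, crops included, and the job is handed in when it is done.

```bash
mkdir -p pics; ls; python3 - <<'E'
from bench import sensors, viewer, r
import cv2
s=sensors.get_state(); print(s)
for n in ("top","side"):
    cv2.imwrite(f"pics/{n}0.png",cv2.resize(viewer.capture(n)[:,:,::-1],(800,600),interpolation=cv2.INTER_CUBIC))
for n in ("top","side","wrist"): print(viewer.get_calibration(n))
E
```

```text
pics
{'time_s': 0.0, 'q': array([ 1.25001067e+00,  8.74680557e-02,  1.75149756e-01,  1.65980296e+00,
       -6.61550670e-06,  1.57077883e+00]), 'joint_velocities': array([ 2.48670892e-04,  1.66263895e-03,  6.12605473e-05,  2.59369542e-04,
       -2.79577464e-04, -1.64598544e-03]), 'tau': array([ 6.66640655e-03, -5.20379841e+01,  4.64809191e+01,  1.59712415e-02,
        2.78131056e-04,  4.34107321e-06]), 'tool_pos': array([0.173356  , 0.52173976, 0.23858669]), 'orientation': array([[-9.48993503e-01,  3.15295357e-01, -4.11488800e-04],
       [ 3.15295625e-01,  9.48992667e-01, -1.25942919e-03],
       [-6.59232302e-06, -1.32493074e-03, -9.99999122e-01]]), 'ft_force': array([-0.08239887,  1.1285543 , -0.64321677]), 'moment': array([ 0.0224212 , -0.01990036, -0.01223766]), 'grip_force': 0.0, 'width': 0.08541675680869408}
{'intrinsics': array([[383.0937163 ,   0.        , 276.44944914],
       [  0.        , 383.0937163 , 212.1083578 ],
       [  0.        ,   0.        ,   1.        ]]), 'D': array([0.00080954, 0.        , 0.        , 0.        , 0.        ]), 'rvec': array([ 2.11738606, 
[... 362 characters left out ...]
47906e+00, 5.98409566e-02, 2.25289395e-03]), 'tvec': array([-0.51351841,  0.01358133,  0.8635687 ])}
{'intrinsics': array([[335.71989852,   0.        , 274.68015369],
       [  0.        , 335.71989852, 198.04457169],
       [  0.        ,   0.        ,   1.        ]]), 'D': array([-0.00651875,  0.        ,  0.        ,  0.        ,  0.        ]), 'mount': array([[-7.24005163e-04, -9.53191252e-01, -3.02367181e-01,
         7.83798941e-02],
       [ 9.99999460e-01, -9.15464513e-04,  4.91481888e-04,
         1.84856560e-03],
       [-7.45282661e-04, -3.02366662e-01,  9.53191401e-01,
        -1.34960588e-01],
       [ 0.00000000e+00,  0.00000000e+00,  0.00000000e+00,
         1.00000000e+00]])}
```

View pics/top0.png

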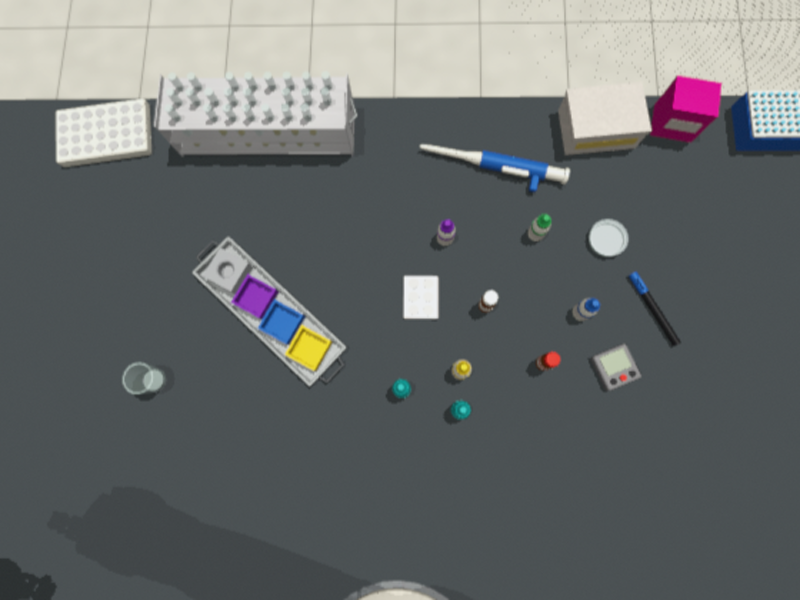

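View pics/side0.png

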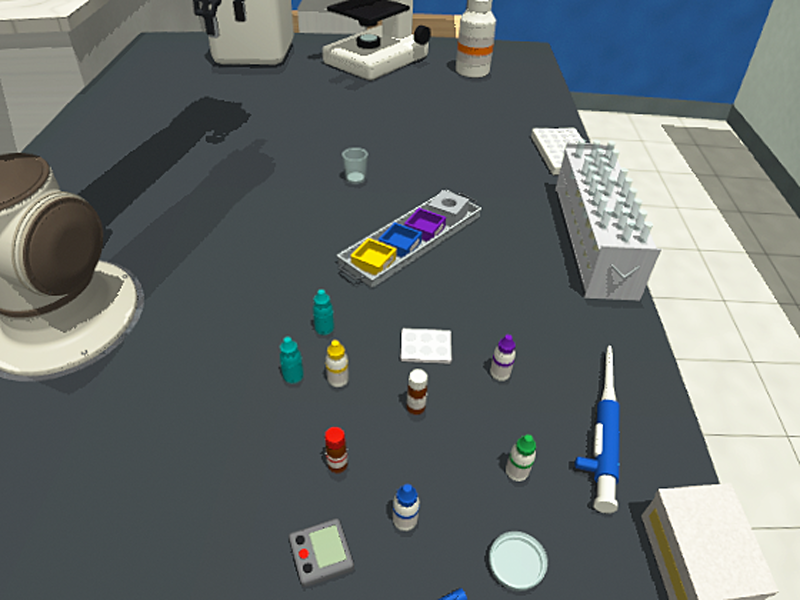

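Top (800x600): violet bottle (446,230), green (540,228), blue (587,308), yellow (461,369), turquoise (401,388) and (461,410), red vial (551,360), white vial (489,300). In the tray, from upper left to lower right: block (226,268), violet, blue, yellow (308,349). The side picture agrees. I'll confirm in enlarged crops.

```bash
cat > h.py <<'E'
import numpy as np, cv2
from bench import sensors, viewer
def cam(n, s=None):
    c=viewer.get_calibration(n); K,D=c["intrinsics"],c["D"]
    if n=="wrist":
        T=np.eye(4); T[:3,:3]=s["orientation"]; T[:3,3]=s["tool_pos"]
        W=np.linalg.inv(T@c["mount"]); return K,D,W[:3,:3],W[:3,3]
    return K,D,cv2.Rodrigues(c["rvec"])[0],c["tvec"]
def ray(n,px,z,s=None):
    "pixel (native) -> world point on plane z"
    K,D,R,t=cam(n,s); p=cv2.undistortPoints(np.array([[px]],float),K,D)[0,0]
    d=R.T@np.array([*p,1]); o=-R.T@t
    return o+d*(z-o[2])/d[2]
def proj(n,P,s=None):
    K,D,R,t=cam(n,s); return cv2.projectPoints(np.atleast_2d(np.array(P,float)),cv2.Rodrigues(R)[0],t,K,D)[0][:,0]
def crop(img,x,y,w,h,k,name):
    "grid ticks every 10 native px"
    c=cv2.resize(img[y:y+h,x:x+w,::-1],None,fx=k,fy=k,interpolation=cv2.INTER_CUBIC)
    for u in range(-(-x//20)*20,x+w,20):
        cv2.line(c,((u-x)*k,0),((u-x)*k,6),(0,255,255),1); cv2.putText(c,str(u),((u-x)*k+2,16),0,.4,(0,255,255),1)
    for v in range(-(-y//20)*20,y+h,20):
        cv2.line(c,(0,(v-y)*k),(6,(v-y)*k),(0,255,255),1); cv2.putText(c,str(v),(8,(v-y)*k+4),0,.4,(0,255,255),1)
    cv2.imwrite(f"pics/{name}.png",c)
E
python3 - <<'E'
from h import *
im=viewer.capture("top")
crop(im,266,140,180,160,4,"topb"); crop(im,125,155,130,120,5,"topt")
E
```

```text
(no output)
```

View pics/topb.png

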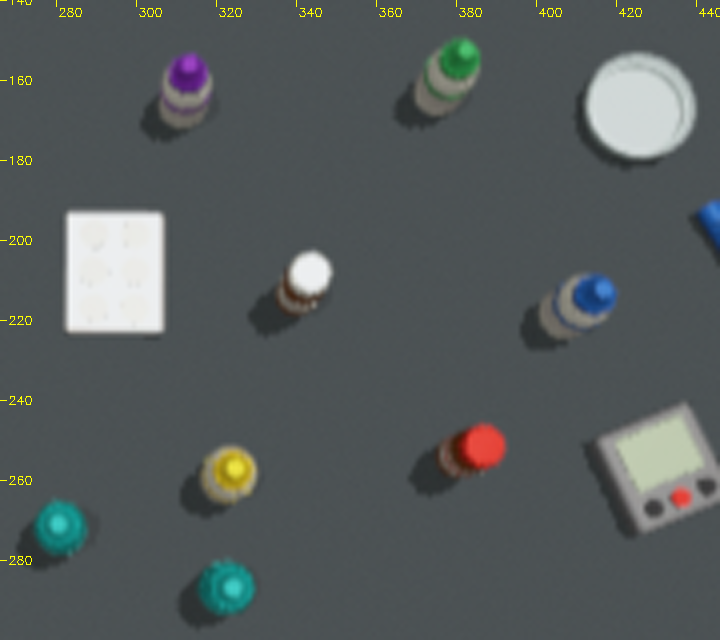

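View pics/topt.png

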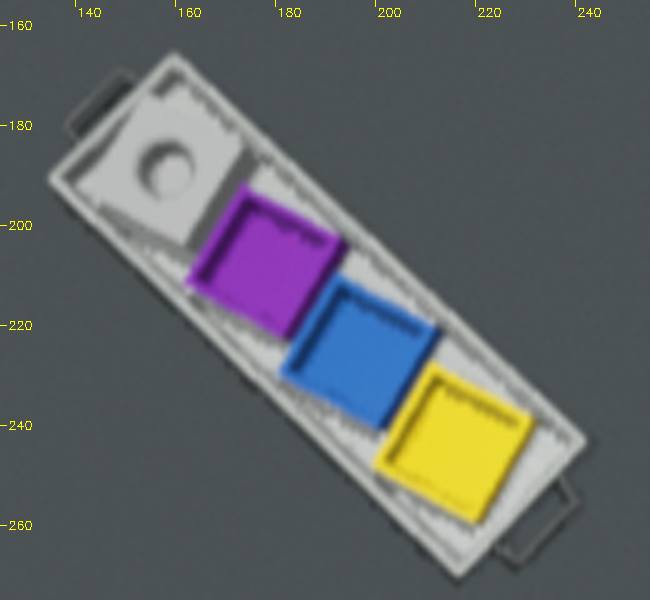

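```bash
python3 - <<'E'
from h import *
np.set_printoptions(precision=4,suppress=True)
for n,u,v,z in [("violet",313.2,156.2,.074),("yellow",324.8,256.8,.074),("blue",416.5,212.7,.074),("red",387,251.7,.068),("white",343.8,208.2,.068),("green",382.7,152.7,.074),("teal1",280.8,270.8,.074),("teal2",324,287,.074),
 ("Hv",178,207.4,.025),("Hb",197.2,225.4,.025),("Hy",216.2,243.4,.025),("bore",158.2,189,.033)]:
    p=ray("top",(u,v),z); print(n,p,np.hypot(*p[:2]), "side800", proj("side",p)[0]/.7)
E
```

```text
violet [ 0.6615 -0.0715  0.074 ] 0.6653543167339555 side800 [507.2372 336.1369]
yellow [ 0.4411 -0.0954  0.074 ] 0.4512811571763363 side800 [334.0912 342.4058]
blue [ 0.537  -0.2896  0.074 ] 0.6100651232921822 side800 [405.6293 487.3547]
red [ 0.4541 -0.226   0.068 ] 0.507237752198978 side800 [332.7763 434.169 ]
white [ 0.5464 -0.1374  0.068 ] 0.5634578537557189 side800 [416.9219 375.5419]
green [ 0.6703 -0.2234  0.074 ] 0.7065508162168225 side800 [527.4657 437.8781]
teal1 [ 0.4107 -0.0039  0.074 ] 0.41073004623032644 side800 [319.7332 291.4717]
teal2 [ 0.3791 -0.0933  0.074 ] 0.3904384623593227 side800 [285.6836 338.8789]
Hv [0.5535 0.2362 0.025 ] 0.6018276024291147 side800 [423.0674 219.8631]
Hb [0.5121 0.1892 0.025 ] 0.5459517534537107 side800 [397.9834 235.6946]
Hy [0.4716 0.1437 0.025 ] 0.4929946361954351 side800 [371.7356 252.129 ]
bore [0.5948 0.2828 0.033 ] 0.6586103387841152 side800 [446.7687 201.4854]
```

```bash
cat > d.py <<'E'
import sys
from h import *
s=sensors.get_state()
p=np.array([float(a) for a in sys.argv[1:4]])
print("t",round(s["time_s"],2),"pos",s["tool_pos"].round(4),"shift",(s["orientation"].T@(p-s["tool_pos"])).round(4),"F",s["ft_force"].round(1),"w",round(s["width"],4))
E
python3 d.py .537 -.290 .19
```

```text
t 0.15 pos [0.1734 0.5218 0.2387] shift [-0.6011 -0.6556  0.0494] F [ 0.1  0.7 -0.5] w 0.0855
```

```bash
python3 -m crank '[[[-0.601,-0.656,0.049,0,1],[-0.601,-0.656,0.049,0,1],[-0.601,-0.656,0.049,0,1],[-0.601,-0.656,0.049,0,1],[-0.601,-0.656,0.049,0,1],[-0.601,-0.656,0.049,0,1],[-0.601,-0.656,0.049,0,1],[-0.601,-0.656,0.049,0,1],[-0.601,-0.656,0.049,0,1],[-0.601,-0.656,0.049,0,1],[-0.601,-0.656,0.049,0,1],[-0.601,-0.656,0.049,0,1]]]'; python3 d.py .537 -.290 .19
```

```text
time_s: 1.15
tool_pos: [0.3776, 0.0642, 0.2118]
orientation: [[-0.949, 0.315, 0.001], [0.315, 0.949, 0.0], [-0.001, 0.0, -1.0]]
ft_force: [1.5, 0.4, 0.3]
width: 0.0851
grip_force: 0.0
t 1.15 pos [0.3776 0.0642 0.2118] shift [-0.263  -0.2858  0.0218] F [1.5 0.4 0.3] w 0.0851
```

```bash
python3 -m crank '[[[-0.263,-0.286,0.022,0,1],[-0.263,-0.286,0.022,0,1],[-0.263,-0.286,0.022,0,1],[-0.263,-0.286,0.022,0,1],[-0.263,-0.286,0.022,0,1],[-0.263,-0.286,0.022,0,1],[-0.263,-0.286,0.022,0,1],[-0.263,-0.286,0.022,0,1],[-0.263,-0.286,0.022,0,1],[-0.263,-0.286,0.022,0,1],[-0.263,-0.286,0.022,0,1],[-0.263,-0.286,0.022,0,1]]]' >/dev/null; python3 d.py .537 -.290 .029
python3 - <<'E'
from h import *
s=sensors.get_state(); im=viewer.capture("wrist")
cv2.imwrite("pics/w1.png",im[:,:,::-1]); print(proj("wrist",[[.537,-.29,.074],[.537,-.29,0]],s))
E
```

```text
t 2.15 pos [ 0.5365 -0.2886  0.1887] shift [-0.0012 -0.0013  0.1597] F [ 0.1  0.3 -0. ] w 0.0855
[[270.55644071 198.41291837]
 [271.33928305 175.88825788]]
```

View pics/w1.png

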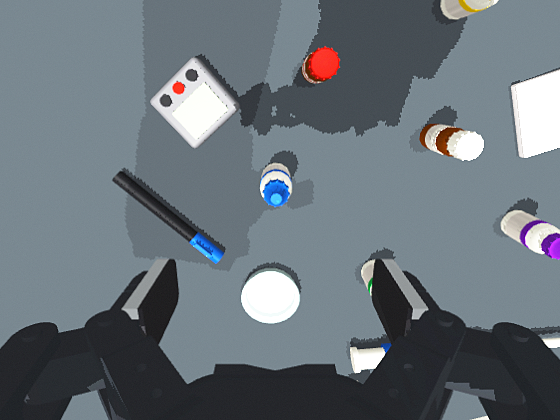

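Wrist view: the blue-capped bottle's tip is at (277,199), 6 px from the prediction (about 4 mm along the closing line). The red vial is at (322,65), white at (468,145), violet at (550,245), and green is partly hidden at (370,280). The blue one is centred between the jaws, so I'll go down.

```bash
python3 -m crank '[[[-0.001,0.002,0.03,0,1],[-0.001,0.002,0.06,0,1],[-0.001,0.002,0.09,0,1],[-0.001,0.002,0.12,0,1],[-0.001,0.002,0.14,0,1],[-0.001,0.002,0.15,0,1],[-0.001,0.002,0.16,0,1],[-0.001,0.002,0.16,0,1],[-0.001,0.002,0.16,0,-1],[-0.001,0.002,0.16,0,-1],[-0.001,0.002,0.16,0,-1],[-0.001,0.002,0.16,0,-1]]]' 30; python3 -m crank '[[[0,0,0,0,-1],[0,0,0,0,-1],[0,0,0,0,-1],[0,0,0,0,-1]]]'; python3 d.py .512 .189 .2
```

```text
time_s: 3.2
tool_pos: [0.5389, -0.2868, 0.031]
orientation: [[-0.949, 0.315, 0.002], [0.315, 0.949, -0.001], [-0.002, -0.0, -1.0]]
ft_force: [-0.7, 0.2, 0.3]
width: 0.0387
grip_force: 0.0
time_s: 3.53
tool_pos: [0.5388, -0.2868, 0.0307]
orientation: [[-0.949, 0.315, 0.001], [0.315, 0.949, -0.001], [-0.001, -0.0, -1.0]]
ft_force: [-1.0, 0.1, 6.3]
width: 0.027
grip_force: 30.2
t 3.53 pos [ 0.5388 -0.2868  0.0307] shift [ 0.1753  0.443  -0.1697] F [-1.   0.1  6.3] w 0.027
```

```bash
python3 -m crank '[[[0,0,-0.03,0,-1],[0,0,-0.07,0,-1],[0,0,-0.11,0,-1],[0,0,-0.13,0,-1],[0.02,0.04,-0.14,0,-1],[0.04,0.08,-0.14,0,-1],[0.055,0.12,-0.14,0,-1],[0.07,0.16,-0.14,0,-1],[0.085,0.2,-0.14,0,-1],[0.1,0.24,-0.14,0,-1],[0.115,0.28,-0.14,0,-1],[0.13,0.32,-0.14,0,-1]]]'>/dev/null; python3 d.py .512 .189 .1
```

```text
t 4.53 pos [0.5158 0.0466 0.1698] shift [0.0486 0.1339 0.0698] F [ 0.8  0.9 -0.5] w 0.0269
```

```bash
python3 -m crank '[[[0.012,0.035,0.0,0,-1],[0.024,0.07,0,0,-1],[0.037,0.105,0,0,-1],[0.048,0.134,0,0,-1],[0.048,0.134,0.02,0,-1],[0.048,0.134,0.04,0,-1],[0.048,0.134,0.06,0,-1],[0.048,0.134,0.07,0,-1],[0.048,0.134,0.07,0,-1],[0.048,0.134,0.07,0,-1],[0.048,0.134,0.07,0,-1]]]'>/dev/null; python3 d.py .512 .189 .038
python3 - <<'E'
from h import *
crop(viewer.capture("side"),220,100,140,110,5,"s1")
s=sensors.get_state(); im=viewer.capture("wrist"); cv2.imwrite("pics/w2.png",im[:,:,::-1])
print(proj("wrist",[[.5948,.2828,.033],[.5535,.2362,.025],[.5121,.1892,.025]],s))
E
```

```text
t 5.45 pos [0.5137 0.1871 0.1011] shift [0.0023 0.0012 0.0631] F [ 0.  -0.4 -0.2] w 0.0268
[[440.0201296  281.12075025]
 [357.28311556 244.04481376]
 [273.76413317 210.86294818]]
```

View pics/w2.png

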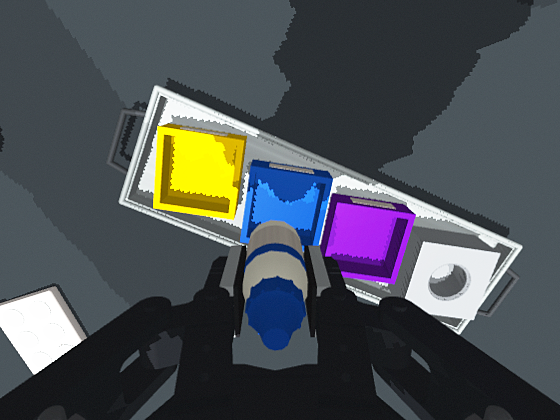

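Wrist view: the blue bottle is held upright between the pads (tip at (276,338)). The blue holder's centre is about (287,206), 13 px right of the prediction; the violet holder's centre is (368,239), yellow (198,172), and the bore (449,283). I'll shift about 5 mm along tool y and lower.

```bash
python3 -m crank '[[[0.003,0.005,0.015,0,-1],[0.003,0.005,0.03,0,-1],[0.003,0.005,0.04,0,-1],[0.003,0.005,0.05,0,-1],[0.003,0.005,0.056,0,-1],[0.003,0.005,0.06,0,-1],[0.003,0.005,0.062,0,-1],[0.003,0.005,0.0635,0,-1],[0.003,0.005,0.0635,0,-1],[0.003,0.005,0.0635,0,-1]]]'
```

```text
time_s: 6.38
tool_pos: [0.5123, 0.1927, 0.0376]
orientation: [[-0.949, 0.315, 0.001], [0.315, 0.949, 0.0], [-0.001, 0.001, -1.0]]
ft_force: [-1.6, -1.8, 5.3]
width: 0.027
grip_force: 30.4
```

Floor contact (5 N) at the expected height. I'll release and lift.

```bash
python3 -m crank '[[[0,0,0,0,-0.2],[0,0,0,0,-0.1],[0,0,0,0,0],[0,0,0,0,0.05],[0,0,-0.01,0,0.05],[0,0,-0.03,0,0.05],[0,0,-0.06,0,0.05],[0,0,-0.09,0,0.05],[0,0,-0.12,0,0.05],[0,0,-0.14,0,0.3]]]'; python3 d.py .441 -.0954 .18
python3 - <<'E'
from h import *
crop(viewer.capture("side"),220,100,140,110,5,"s2")
E
```

```text
time_s: 7.22
tool_pos: [0.5123, 0.1929, 0.1802]
orientation: [[-0.949, 0.315, 0.003], [0.315, 0.949, 0.001], [-0.003, 0.002, -1.0]]
ft_force: [-0.1, -0.3, 0.6]
width: 0.0546
grip_force: 0.0
t 7.22 pos [0.5123 0.1929 0.1802] shift [-0.0233 -0.2961 -0.0003] F [-0.1 -0.3  0.6] w 0.0546
```

View pics/s2.png

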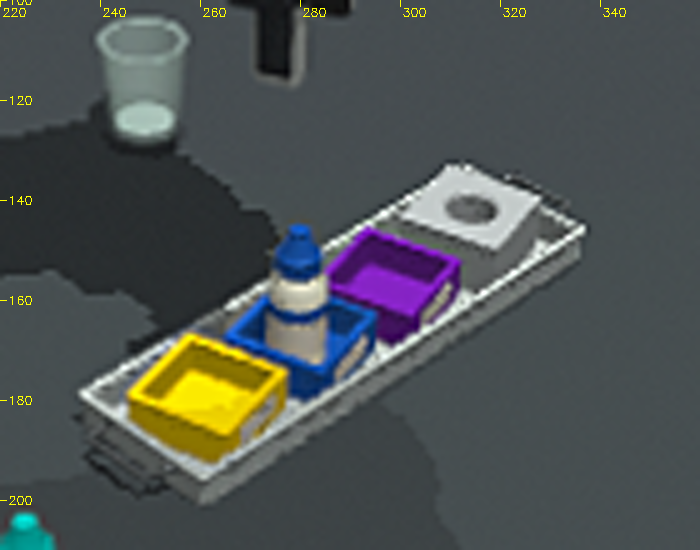

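The blue bottle stands upright in the blue holder (crop (300,300)). Next is yellow: the candidates are native top (324.8,256.8), yellow cap and white body, and the turquoise look-alikes (280.8,270.8) and (324,287). The enlarged crop confirms the first.

```bash
python3 -m crank '[[[-0.003,-0.035,0,0,1],[-0.006,-0.075,0,0,1],[-0.009,-0.115,0,0,1],[-0.012,-0.155,0,0,1],[-0.016,-0.195,0,0,1],[-0.02,-0.235,0,0,1],[-0.024,-0.27,0,0,1],[-0.024,-0.294,0,0,1],[-0.024,-0.294,0,0,1],[-0.024,-0.294,0,0,1]]]' >/dev/null; python3 d.py .442 -.093 .029
python3 - <<'E'
from h import *
s=sensors.get_state(); im=viewer.capture("wrist"); cv2.imwrite("pics/w3.png",im[:,:,::-1])
print(proj("wrist",[[.442,-.093,.074]],s))
h=cv2.cvtColor(im,cv2.COLOR_RGB2HSV); m=cv2.inRange(h,(22,130,120),(35,255,255)); n,l,st,c=cv2.connectedComponentsWithStats(m)
print([(st[i],c[i].round()) for i in range(1,n) if st[i,4]>60])
E
```

```text
t 8.1 pos [ 0.4416 -0.0948  0.1768] shift [0.0003 0.0018 0.1478] F [ 0.  -0.2 -0.9] w 0.0852
[[274.44744029 201.45901463]]
[(array([ 501,   92,   59,   71, 3139], dtype=int32), array([536., 128.])), (array([260, 169,  33,  16,  77], dtype=int32), array([276., 174.])), (array([263, 179,  28,  30, 618], dtype=int32), array([276., 194.]))]
```

```bash
python3 -m crank '[[[0,0.002,0.03,0,1],[0,0.002,0.06,0,1],[0,0.002,0.09,0,1],[0,0.002,0.115,0,1],[0,0.002,0.135,0,1],[0,0.002,0.148,0,1],[0,0.002,0.148,0,1],[0,0.002,0.148,0,-0.4],[0,0.002,0.148,0,-1],[0,0.002,0.148,0,-1],[0,0.002,0.148,0,-1],[0,0.002,0.148,0,-1]]]' 30 >/dev/null; python3 -m crank '[[[0,0,0,0,-1],[0,0,0,0,-1],[0,0,0,0,-1],[0,0,0,0,-1]]]'; python3 d.py .474 .148 .19
```

```text
time_s: 9.48
tool_pos: [0.4431, -0.092, 0.0293]
orientation: [[-0.949, 0.315, 0.002], [0.315, 0.949, 0.0], [-0.002, 0.001, -1.0]]
ft_force: [-0.8, 1.1, 5.1]
width: 0.0268
grip_force: 29.6
t 9.48 pos [ 0.4431 -0.092   0.0293] shift [ 0.0462  0.2375 -0.1606] F [-0.8  1.1  5.1] w 0.0268
```

```bash
python3 -m crank '[[[0,0,-0.03,0,-1],[0,0,-0.07,0,-1],[0,0,-0.11,0,-1],[0,0,-0.13,0,-1],[0.008,0.04,-0.13,0,-1],[0.016,0.08,-0.13,0,-1],[0.024,0.12,-0.13,0,-1],[0.032,0.16,-0.13,0,-1],[0.04,0.2,-0.13,0,-1],[0.045,0.225,-0.13,0,-1],[0.048,0.236,-0.13,0,-1],[0.048,0.236,-0.13,0,-1]]]' >/dev/null; python3 d.py .472 .147 .0363
python3 - <<'E'
from h import *
s=sensors.get_state(); im=viewer.capture("wrist"); cv2.imwrite("pics/w4.png",im[:,:,::-1])
print(proj("wrist",[[.472,.147,.025]],s))
E
```

```text
t 10.48 pos [0.4713 0.149  0.1581] shift [-0.0014 -0.0017  0.1218] F [-0.1 -0.6  0.1] w 0.0269
[[270.26969734 191.99828238]]
```

View pics/w4.png

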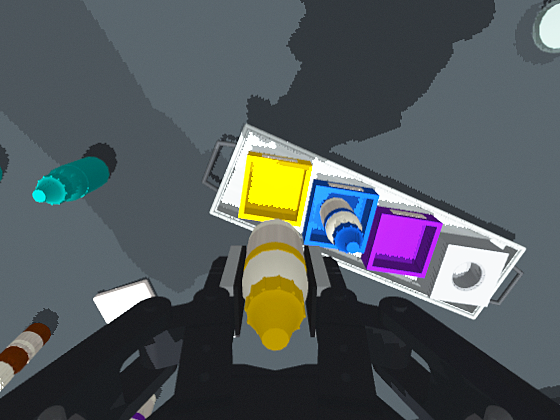

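The yellow bottle is held (tip (276,338)); the yellow holder's centre is about (275,189) against (270,192) predicted. The blue bottle stands in its holder (345,225). Going straight down.

```bash
python3 -m crank '[[[0.001,0,0.03,0,-1],[0.001,0,0.06,0,-1],[0.001,0,0.085,0,-1],[0.001,0,0.1,0,-1],[0.001,0,0.108,0,-1],[0.001,0,0.114,0,-1],[0.001,0,0.118,0,-1],[0.001,0,0.121,0,-1],[0.001,0,0.1225,0,-1],[0.001,0,0.1225,0,-1],[0.001,0,0.1225,0,-1]]]'
```

```text
time_s: 11.45
tool_pos: [0.4708, 0.1476, 0.0364]
orientation: [[-0.949, 0.315, 0.001], [0.315, 0.949, 0.0], [-0.001, 0.001, -1.0]]
ft_force: [-0.4, -0.1, -0.5]
width: 0.0267
grip_force: 29.9
```

Not yet touching, so I'll go 1.5 mm further, release and rise.

```bash
python3 -m crank '[[[0,0,0.0007,0,-1],[0,0,0.0015,0,-1],[0,0,0.0015,0,-1],[0,0,0.0015,0,-1]]]'; python3 -m crank '[[[0,0,0,0,-0.2],[0,0,0,0,-0.1],[0,0,0,0,0],[0,0,0,0,0.05],[0,0,-0.01,0,0.05],[0,0,-0.03,0,0.05],[0,0,-0.06,0,0.05],[0,0,-0.09,0,0.05],[0,0,-0.12,0,0.05],[0,0,-0.15,0,0.3]]]'>/dev/null; python3 d.py .6625 -.0695 .18
```

```text
time_s: 11.78
tool_pos: [0.471, 0.1476, 0.0363]
orientation: [[-0.949, 0.315, 0.002], [0.315, 0.949, 0.0], [-0.002, 0.001, -1.0]]
ft_force: [-4.4, -2.4, 14.1]
width: 0.0267
grip_force: 31.2
t 12.62 pos [0.4702 0.1474 0.1864] shift [-0.2509 -0.1452  0.0065] F [0.8 0.3 0.5] w 0.0547
```

```bash
python3 -m crank '[[[-0.03,-0.017,0,0,1],[-0.065,-0.037,0,0,1],[-0.1,-0.057,0,0,1],[-0.135,-0.077,0,0,1],[-0.17,-0.097,0,0,1],[-0.2,-0.117,0,0,1],[-0.23,-0.133,0,0,1],[-0.251,-0.145,0.006,0,1],[-0.251,-0.145,0.006,0,1],[-0.251,-0.145,0.006,0,1]]]' >/dev/null; python3 d.py .6625 -.0695 .029
python3 - <<'E'
from h import *
s=sensors.get_state(); im=viewer.capture("wrist"); cv2.imwrite("pics/w5.png",im[:,:,::-1])
print(proj("wrist",[[.6625,-.0695,.074]],s))
h=cv2.cvtColor(im,cv2.COLOR_RGB2HSV); m=cv2.inRange(h,(130,100,60),(155,255,255)); n,l,st,c=cv2.connectedComponentsWithStats(m)
print([(st[i],c[i].round()) for i in range(1,n) if st[i,4]>60])
E
```

```text
t 13.45 pos [ 0.6631 -0.0703  0.1775] shift [0.0006 0.0007 0.1485] F [-1.4  0.9 -0.7] w 0.0854
[[272.8945993  200.71420499]]
[(array([258, 170,  33,  18,  65], dtype=int32), array([273., 175.])), (array([261, 180,  29,  29, 607], dtype=int32), array([275., 194.]))]
```

```bash
python3 -m crank '[[[0,0,0.03,0,1],[0,0,0.06,0,1],[0,0,0.09,0,1],[0,0,0.115,0,1],[0,0,0.135,0,1],[0,0,0.148,0,1],[0,0,0.148,0,1],[0,0,0.148,0,-0.4],[0,0,0.148,0,-1],[0,0,0.148,0,-1],[0,0,0.148,0,-1],[0,0,0.148,0,-1]]]' 30 >/dev/null; python3 -m crank '[[[0,0,0,0,-1],[0,0,0,0,-1],[0,0,0,0,-1],[0,0,0,0,-1]]]'; python3 d.py .5525 .239 .16
```

```text
time_s: 14.83
tool_pos: [0.6636, -0.0693, 0.0316]
orientation: [[-0.949, 0.315, 0.002], [0.315, 0.949, -0.0], [-0.002, 0.001, -1.0]]
ft_force: [-0.9, 1.0, 5.8]
width: 0.0268
grip_force: 29.6
t 14.83 pos [ 0.6636 -0.0693  0.0316] shift [ 0.2024  0.2576 -0.1286] F [-0.9  1.   5.8] w 0.0268
```

```bash
python3 -m crank '[[[0,0,-0.03,0,-1],[0,0,-0.07,0,-1],[0,0,-0.11,0,-1],[0,0,-0.13,0,-1],[0.025,0.03,-0.13,0,-1],[0.05,0.063,-0.13,0,-1],[0.075,0.095,-0.13,0,-1],[0.1,0.127,-0.13,0,-1],[0.125,0.159,-0.13,0,-1],[0.15,0.191,-0.13,0,-1],[0.175,0.223,-0.13,0,-1],[0.19,0.24,-0.13,0,-1]]]' >/dev/null; python3 d.py .5525 .239 .16;  python3 -m crank '[[[0.014,0.02,0,0,-1],[0.014,0.02,0,0,-1],[0.014,0.02,0,0,-1]]]' >/dev/null; python3 d.py .5525 .239 .0386
python3 - <<'E'
from h import *
s=sensors.get_state(); im=viewer.capture("wrist"); crop(im,180,110,250,150,3,"w6")
print(proj("wrist",[[.5525,.239,.025]],s))
E
```

```text
t 15.83 pos [0.5568 0.2218 0.1605] shift [0.0095 0.015  0.0005] F [-0.1  0.4 -0.1] w 0.0267
t 16.08 pos [0.5509 0.2428 0.1603] shift [-0.0027 -0.0031  0.1217] F [-0.1 -0.8  0.2] w 0.0265
[[268.57980975 192.77921584]]
```

View pics/w6.png

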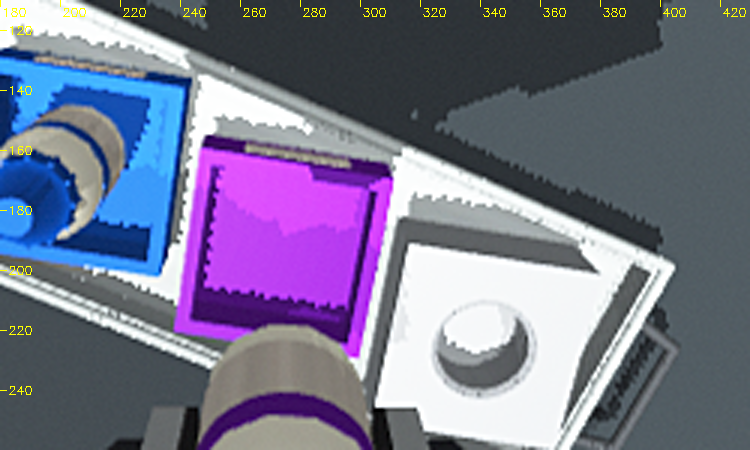

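The violet holder is at about (274,194), and the violet bottle is held above it. The bore mouth is at native (341.5,225.5). Lowering.

```bash
python3 -m crank '[[[-0.003,0,0.03,0,-1],[-0.003,0,0.06,0,-1],[-0.003,0,0.085,0,-1],[-0.003,0,0.1,0,-1],[-0.003,0,0.108,0,-1],[-0.003,0,0.114,0,-1],[-0.003,0,0.118,0,-1],[-0.003,0,0.121,0,-1],[-0.003,0,0.1225,0,-1],[-0.003,0,0.1225,0,-1],[-0.003,0,0.1225,0,-1]]]'
```

```text
time_s: 17.05
tool_pos: [0.5546, 0.2411, 0.0386]
orientation: [[-0.949, 0.315, 0.001], [0.315, 0.949, 0.0], [-0.001, 0.001, -1.0]]
ft_force: [-0.7, 0.3, 1.5]
width: 0.0268
grip_force: 30.1
```

```bash
python3 -m crank '[[[0,0,0.0005,0,-1],[0,0,0.0005,0,-1],[0,0,0.0005,0,-1]]]'; python3 -m crank '[[[0,0,0,0,-0.2],[0,0,0,0,-0.1],[0,0,0,0,0],[0,0,0,0,0.05],[0,0,-0.01,0,0.05],[0,0,-0.03,0,0.05],[0,0,-0.06,0,0.05],[0,0,-0.09,0,0.05],[0,0,-0.12,0,0.05],[0,0,-0.15,0,0.3]]]'>/dev/null; python3 d.py .455 -.224 .18
python3 - <<'E'
from h import *
crop(viewer.capture("side"),220,100,140,110,5,"s3")
s=sensors.get_state(); print(s["orientation"].round(4),s["q"].round(3)); im=viewer.capture("wrist"); crop(im,200,80,200,150,4,"w7")
print(s["tool_pos"],proj("wrist",[[.5948,.2828,.033]],s))
E
```

```text
time_s: 17.3
tool_pos: [0.5547, 0.241, 0.0386]
orientation: [[-0.949, 0.315, 0.002], [0.315, 0.949, 0.001], [-0.001, 0.001, -1.0]]
ft_force: [-0.9, -1.4, 6.0]
width: 0.0268
grip_force: 30.4
t 18.13 pos [0.5539 0.2408 0.1896] shift [-0.0527 -0.4723  0.0094] F [-0.2  0.5 -0.3] w 0.0545
[[-0.949   0.3152  0.0077]
 [ 0.3153  0.949   0.0034]
 [-0.0062  0.0056 -1.    ]] [0.41  0.201 0.22  1.581 0.    0.731]
[0.5553202  0.24140435 0.19622926] [[326.62873443 205.14798685]]
```

View pics/w7.png

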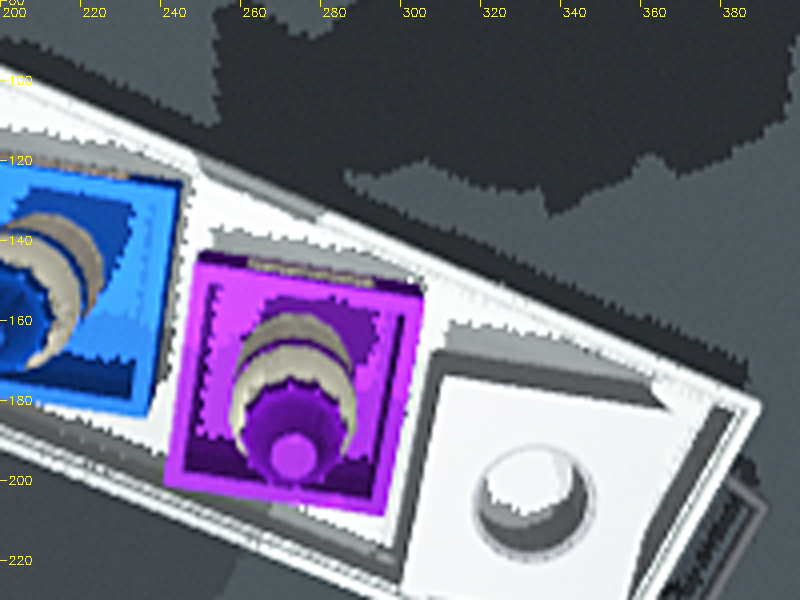

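View pics/s3.png

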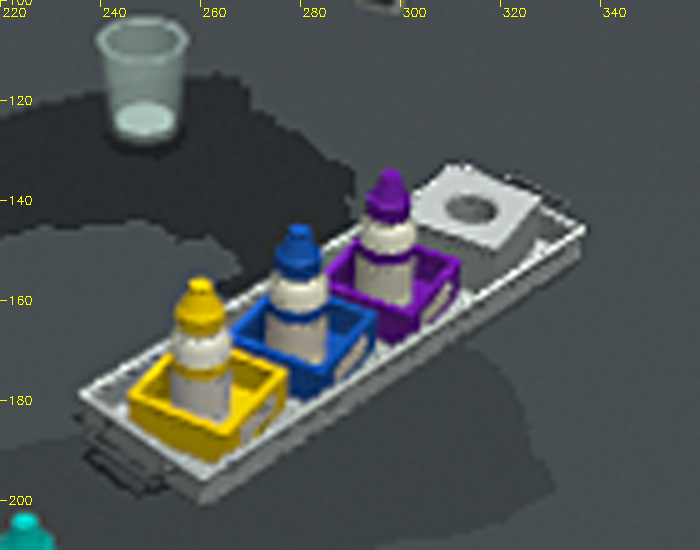

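All three bottles stand upright in their own holders (side crop: yellow (200,350), blue (298,300), violet (387,240)). In the wrist crop the bore is at (535,504), native (333.8,206), and the violet tip at (293,455), native (273.3,193.8). I'll compute the bore and go to the red vial.

```bash
python3 - <<'E'
from h import *
s={"tool_pos":np.array([.5553202,.24140435,.19622926]),"orientation":np.array([[-0.949,0.3152,0.0077],[0.3153,0.949,0.0034],[-0.0062,0.0056,-1.0]])}
b=ray("wrist",(333.8,206),.033,s); v=ray("wrist",(273.3,193.8),.081,s); print("bore",b,"violet tip",v, "diff vs grip",v[:2]-[.5547,.241])
s3=lambda c:(220+c[0]/5,100+c[1]/5)
print("side bore",ray("side",s3((472,210)),.033),"side violet tip",ray("side",s3((391,176)),.081),"yellow",ray("side",s3((200,285)),.081),"blue",ray("side",s3((298,232)),.081))
im=viewer.capture("top"); crop(im,130,150,110,110,5,"t2")
E
python3 d.py .455 -.224 .18
```

```text
bore [0.59779972 0.28901968 0.033     ] violet tip [0.55415843 0.24347187 0.081     ] diff vs grip [-0.00054157  0.00247187]
side bore [0.59888322 0.27894835 0.033     ] side violet tip [0.55540712 0.23460012 0.081     ] yellow [0.47149059 0.14333112 0.081     ] blue [0.51316123 0.18620321 0.081     ]
t 18.28 pos [0.5552 0.2414 0.1909] shift [-0.0516 -0.4733  0.0094] F [-0.7  0.5  0.3] w 0.0556
```

View pics/t2.png

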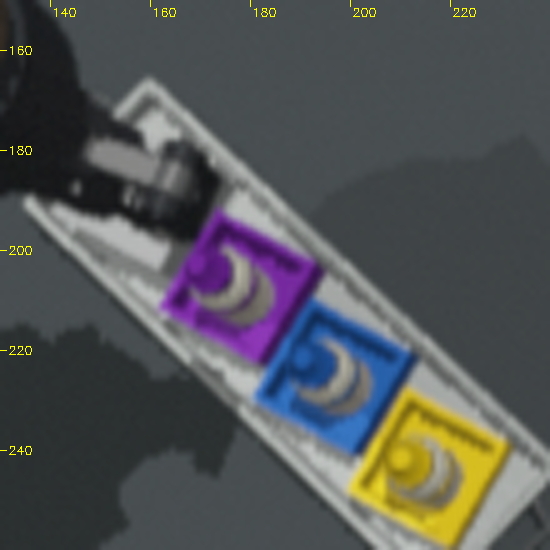

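```bash
python3 -m crank '[[[-0.004,-0.035,0,0,1],[-0.008,-0.075,0,0,1],[-0.012,-0.115,0,0,1],[-0.016,-0.155,0,0,1],[-0.02,-0.195,0,0,1],[-0.024,-0.235,0,0,1],[-0.028,-0.275,0,0,1],[-0.033,-0.315,0,0,1],[-0.038,-0.355,0,0,1],[-0.042,-0.395,0,0,1],[-0.047,-0.435,0,0,1],[-0.052,-0.473,0.009,0,1]]]' >/dev/null;  python3 -m crank '[[[0,0,0,0,1],[0,0,0,0,1],[0,0,0,0,1]]]' >/dev/null; python3 d.py .4555 -.2235 .031
python3 - <<'E'
from h import *
s=sensors.get_state(); im=viewer.capture("wrist"); crop(im,180,90,200,150,4,"w8")
print(proj("wrist",[[.4555,-.2235,.068]],s))
E
```

```text
t 19.53 pos [ 0.454  -0.2242  0.1777] shift [-0.0014  0.001   0.1467] F [ 0.4  0.6 -0.2] w 0.0856
[[273.48283648 200.67000316]]
```

View pics/w8.png

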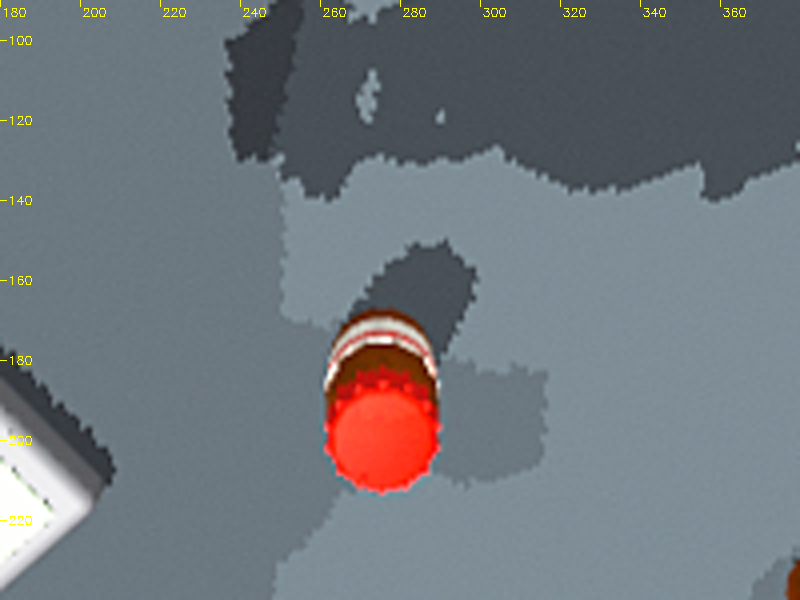

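The red cap's centre is at (275.8,200) and the target projects to (273.5,200.7), which is the usual 2 px camera bias. This is the red vial, and the white one is elsewhere. Descending and gripping 42 mm up.

```bash
python3 -m crank '[[[-0.0015,0.001,0.03,0,1],[-0.0015,0.001,0.06,0,1],[-0.0015,0.001,0.09,0,1],[-0.0015,0.001,0.115,0,1],[-0.0015,0.001,0.135,0,1],[-0.0015,0.001,0.146,0,1],[-0.0015,0.001,0.146,0,1],[-0.0015,0.001,0.146,0,-0.4],[-0.0015,0.001,0.146,0,-1],[-0.0015,0.001,0.146,0,-1],[-0.0015,0.001,0.146,0,-1],[-0.0015,0.001,0.146,0,-1]]]' 30 >/dev/null; python3 -m crank '[[[0,0,0,0,-1],[0,0,0,0,-1],[0,0,0,0,-1],[0,0,0,0,-1],[0,0,0,0,-1]]]'; python3 d.py .5978 .2867 .17
```

```text
time_s: 21.0
tool_pos: [0.4566, -0.2242, 0.0332]
orientation: [[-0.949, 0.315, 0.001], [0.315, 0.949, -0.001], [-0.001, -0.0, -1.0]]
ft_force: [-0.9, 0.2, 5.7]
width: 0.0226
grip_force: 29.4
t 21.0 pos [ 0.4566 -0.2242  0.0332] shift [ 0.027   0.5293 -0.1369] F [-0.9  0.2  5.7] w 0.0226
```

```bash
python3 -m crank '[[[0,0,-0.03,0,-1],[0,0,-0.07,0,-1],[0,0,-0.11,0,-1],[0,0,-0.135,0,-1],[0.002,0.04,-0.135,0,-1],[0.004,0.08,-0.135,0,-1],[0.006,0.12,-0.135,0,-1],[0.008,0.16,-0.135,0,-1],[0.01,0.2,-0.135,0,-1],[0.012,0.24,-0.135,0,-1],[0.014,0.28,-0.135,0,-1],[0.016,0.32,-0.135,0,-1]]]' >/dev/null; python3 d.py .5988 .2865 .15
```

```text
t 22.0 pos [0.5419 0.0868 0.1673] shift [0.009  0.2075 0.0174] F [ 1.4 -1.2 -1. ] w 0.023
```

```bash
python3 -m crank '[[[0.002,0.035,0,0,-1],[0.004,0.075,0,0,-1],[0.005,0.115,0,0,-1],[0.006,0.15,0,0,-1],[0.007,0.175,0,0,-1],[0.008,0.19,0.0,0,-1],[0.009,0.2,0.01,0,-1],[0.009,0.2,0.017,0,-1],[0.009,0.2,0.017,0,-1],[0.009,0.2,0.017,0,-1],[0.009,0.2,0.017,0,-1]]]' >/dev/null; python3 d.py .5988 .2865 .046
python3 - <<'E'
from h import *
s=sensors.get_state(); im=viewer.capture("wrist"); crop(im,190,140,180,150,4,"w9"); print(s["orientation"].round(4))
crop(viewer.capture("side"),240,60,120,100,5,"s4")
print(proj("wrist",[[.5978,.2890,.033]],s))
E
```

```text
t 22.92 pos [0.5963 0.2762 0.1505] shift [0.0009 0.0106 0.1045] F [ 0.4 -0.5 -0.2] w 0.0227
[[-9.486e-01  3.165e-01 -1.000e-04]
 [ 3.165e-01  9.486e-01 -2.000e-04]
 [-0.000e+00 -2.000e-04 -1.000e+00]]
[[288.24493423 192.81809318]]
```

View pics/w9.png

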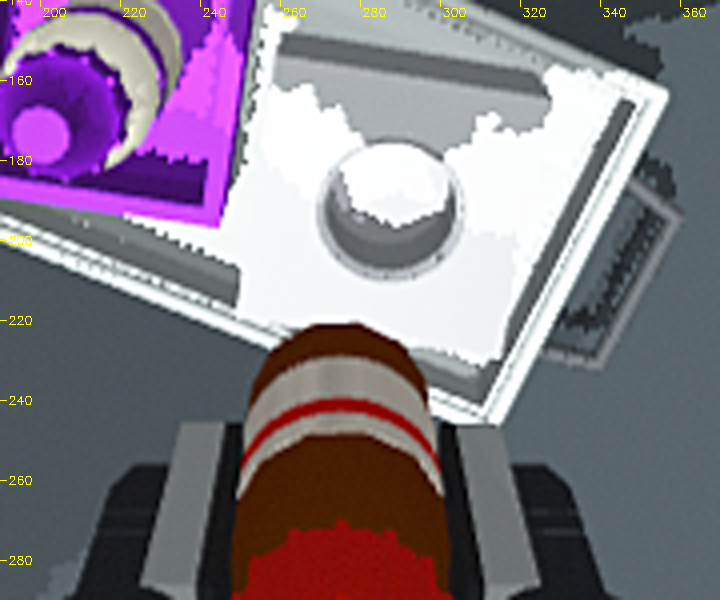

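Bore centre at native (287.5,192.5), against (288.2,192.8) predicted. The held vial's foot rim is at about (275,220.7). I'll check the vial's offset in the jaws.

```bash
python3 - <<'E'
from h import *
s=sensors.get_state(); T=s["orientation"];p=s["tool_pos"]
a=np.linspace(0,2*np.pi,181)
for x in (0,.002,.004):
    rows=[]
    for rr,z in((.012,.0312),(.010,.0332)):
        P=np.c_[x+rr*np.cos(a),.002+rr*np.sin(a),0*a+z]@T.T+p; q=proj("wrist",P,s); rows+= [q[:,1].min().round(1)]
    print(x,rows)
E
python3 d.py .5988 .2865 .046
```

```text
0 [np.float64(222.6), np.float64(224.6)]
0.002 [np.float64(219.0), np.float64(221.2)]
0.004 [np.float64(215.5), np.float64(217.7)]
t 23.02 pos [0.5965 0.2765 0.151 ] shift [0.0011 0.0102 0.105 ] F [-0.3 -0.5 -0.3] w 0.0228
```

```bash
python3 -m crank '[[[0.0014,0.0102,0,0,-1],[0.0014,0.0102,0.03,0,-1],[0.0014,0.0102,0.055,0,-1],[0.0014,0.0102,0.07,0,-1],[0.0014,0.0102,0.078,0,-1],[0.0014,0.0102,0.081,0,-1],[0.0014,0.0102,0.083,0,-1],[0.0014,0.0102,0.085,0,-1],[0.0014,0.0102,0.087,0,-1],[0.0014,0.0102,0.089,0,-1],[0.0014,0.0102,0.089,0,-1]]]'
```

```text
time_s: 23.93
tool_pos: [0.5984, 0.2873, 0.0616]
orientation: [[-0.949, 0.316, 0.001], [0.316, 0.949, -0.0], [-0.001, -0.0, -1.0]]
ft_force: [0.3, -1.8, 0.2]
width: 0.0228
grip_force: 29.9
```

The vial's foot is 5 mm into the bore with no resistance. Continuing down.

```bash
python3 -m crank '[[[0,0,0.002,0,-1],[0,0,0.004,0,-1],[0,0,0.006,0,-1],[0,0,0.008,0,-1],[0,0,0.01,0,-1],[0,0,0.012,0,-1],[0,0,0.0135,0,-1],[0,0,0.0145,0,-1],[0,0,0.0155,0,-1],[0,0,0.0155,0,-1],[0,0,0.0155,0,-1]]]'
```

```text
time_s: 24.85
tool_pos: [0.5984, 0.2873, 0.0463]
orientation: [[-0.949, 0.316, 0.0], [0.316, 0.949, -0.0], [-0.001, -0.0, -1.0]]
ft_force: [-0.9, -6.1, 4.3]
width: 0.0227
grip_force: 30.4
```

```bash
python3 -m crank '[[[0,-0.0005,0.0005,0,-1],[0,-0.0005,0.001,0,-1],[0,-0.0005,0.001,0,-1],[0,-0.0005,0.001,0,-1]]]'; python3 -m crank '[[[0,0,0,0,-0.3],[0,0,0,0,-0.2],[0,0,0,0,-0.1],[0,0,0,0,0.0],[0,0,0,0,0.05],[0,0,-0.01,0,0.05],[0,0,-0.03,0,0.05],[0,0,-0.06,0,0.05],[0,0,-0.09,0,0.05],[0,0,-0.12,0,0.05],[0,0,-0.15,0,0.3]]]';  python3 -m crank '[[[-0.01,-0.04,0,0,0.3],[-0.02,-0.08,0,0,0.3],[-0.03,-0.12,0,0,0.3],[-0.04,-0.16,-0.02,0,0.3],[-0.04,-0.16,-0.02,0,0.3],[-0.04,-0.16,-0.02,0,0.3]]]'|head -2
python3 - <<'E'
from h import *
crop(viewer.capture("side"),200,90,150,120,5,"s5")
cv2.imwrite("pics/t5.png",viewer.capture("top")[:,:,::-1])
E
```

```text
time_s: 25.18
tool_pos: [0.5984, 0.2872, 0.0462]
orientation: [[-0.949, 0.315, 0.001], [0.315, 0.949, 0.001], [-0.001, 0.001, -1.0]]
ft_force: [-2.6, -5.6, 9.1]
width: 0.0227
grip_force: 30.9
time_s: 26.1
tool_pos: [0.5978, 0.287, 0.1971]
orientation: [[-0.949, 0.315, 0.001], [0.315, 0.949, 0.0], [-0.0, 0.001, -1.0]]
ft_force: [0.6, 0.1, -0.4]
width: 0.0546
grip_force: 0.0
time_s: 26.6
tool_pos: [0.586, 0.1206, 0.2173]
```

View pics/s5.png

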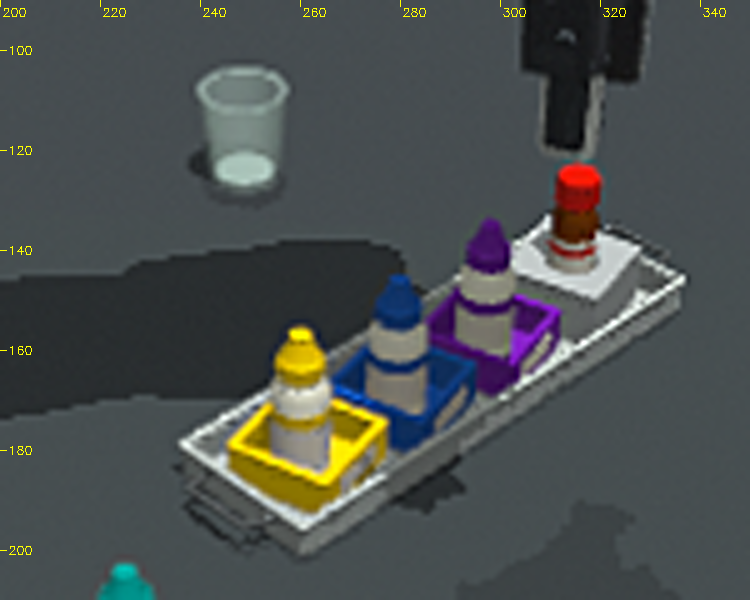

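View pics/t5.png

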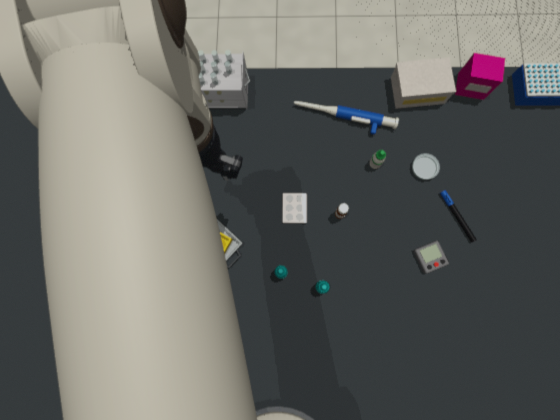

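The side view shows yellow, blue and violet standing in their own holders and the red vial upright in the bore, seated at the expected height (floor contact at TCP 0.046). In the top view, green (378,159), white (343,210) and both turquoise bottles are where they were. The gripper is clear.

```bash
python3 -c "
from bench import r
print(r.job_done())"
```

```text
the job is handed in; nothing more can be done
None
```

The job is handed in, about 27 s into the 96 s limit: the blue, yellow and violet bottles stand upright in their own holders, the red vial is down on the floor of the cooling block's bore, and the green, white and turquoise items were left where they stood.

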